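# Bring a bearing's paint mark under the stereo microscope

### The job

Push the slide carriage that carries the bearing all the way in against its stop, so that the bearing stands under the microscope. Then, with the bearing there, turn its outer ring round, without setting it spinning, until the red paint mark, which starts out of sight on the underside, faces straight up at the lens, and leave it still there with the carriage against the stop. Do not bump the microscope or shift the things lying around it.

Things in the scene. Friction and masses are not known exactly. Their poses are not given: they have to be found in the camera images.
- slide: Fixed cream base plate (150 x 370 x 12 mm) with an aluminium rail, 60 mm wide, top 30 mm above the table, along its y axis. Origin: on the table straight below the lens. Plate: x -75 to 75, y -265 to 105 mm. Dark stop block at y 70 to 85 mm (90 mm wide, top 48 mm). x points roughly away from the robot (turned up to 0.2 rad either way), z up.
- carriage (a joint): Dark carriage on the rail, in m: 0 = fully out, 0.110 = fully in against the stop; grows along the slide's +y. Stiff: about 4 N of friction, stays where left; 1.4 kg with bearing. Plate 100 (x) x 205 mm (y), top 44 mm up. The bearing sits at x = 0 on a stub arbor from an aluminium pillar on its +y side: 50 mm wide in x, top 135 mm up, 36 mm clear of the bearing's face.
- push_knob (a point): Top centre of the black push knob on the carriage: an upright cylinder, 20 mm in diameter, from 50 to 84 mm above the table (on a thinner 6 mm stem). It stands 120 mm from the bearing's mid-plane, on the slide's -y side, with free room round it.
- outer_ring: Outer ring of the steel ball bearing: 110 mm diameter, 22 mm wide, smooth rim, 0.45 kg. Origin: bearing's centre, 110 mm above the table. y: its level axis of rotation, parallel to the slide's y; z: from centre to the mark. Turns endlessly either way, very freely (about 0.01 N m), balanced: soon stops when let go. Inner ring (76 mm) stands still; on the -y face a 48 mm wide nut, 14 mm proud.
- mark (a point): The red paint mark, an 8 mm wide stripe across the rim of the outer ring, 55 mm from the bearing's centre. At the start it is on the lower half and out of sight from above.
- focus_spot (a point): Fixed point on the microscope's optical axis, 165 mm above the table and straight above the slide's origin: where the top of the bearing's rim, and the mark on it, must be.
- scope: Fixed boom-stand microscope, cream, in the slide's frame (mm): ring light of radius 50 round x = y = 0, underside 272 up; head above it, x and y within 75, 310 to 500 up, zoom knob out to y -82; eyepieces lean to x +170 (above 400); focus rack y 104 to 146, knobs to x +-61 (above 310); boom at 450 up along +y to a column at y 330 on a foot 220 x 200. Nothing of it at x below -75 but the foot.
- paint_pen: Loose red and white paint pen lying on the table, 125 x 16 x 16 mm, long axis x, origin under its middle; leave alone.
- dish: Loose white dish, 80 mm in diameter, 16 mm high, origin under its centre; leave alone.
- oil_bottle: Loose amber oil bottle, 38 mm in diameter, 75 mm high, origin under its centre; leave alone.
- small_bearing: Loose steel bearing lying flat, 52 mm in diameter, 15 mm high, origin under its centre; leave alone.

How it is judged:
By the outcome, as a careful person would: the job done as asked, in the order asked, and still so for the second after the job is handed in, with the robot touching nothing.
It also fails if it takes over 54 s, if anything falls off the work surface, if the arm or the gripper's body presses on something with over 40 N, if the wrist force passes 120 N, or if a joint passes its speed limit or range.

### The arm

A 6-joint arm with a two-finger parallel gripper is mounted at the origin on the work surface. World frame = base frame: x ahead of the robot, y to its left, z up, the work surface at z = 0. Lengths are in m, angles in degrees, forces in N, time in s.
With the tool pointing down it reaches from about 0.4 to 0.825 m from the base axis. Payload 7 kg.
Tool frame: the origin (TCP) lies at the very end of the fingers, on their centre line; the grasp point (between the pads) lies 19 mm behind it (ctrl.grip_depth is the distance from the TCP to the grasp point, in m); z points along the fingers, y is the line along which they close (so a half turn about z gives the same grasp; the last joint's range is limited). The gripper opens to 88 mm and grips with 3 to 60 N. Pads are 19 mm wide; open, the fingers measure 130 mm over their backs; the gripper's body (78 mm by 193 mm) begins 47 mm behind the grasp point.
Start: joints at [-58.493, 20.546, 0.682, 0, -70.136, -16.507], TCP at [0.175, -0.652, 0.227] pointing down, gripper open.
Joint ranges: [-176.03, 176.03], [-82.01, 121.73], [-58.28, 71.71], [-173.87, 95.51], [-174.79, -0.11], [-173.66, 173.66]. Speed limits (degrees/s): [136.94, 136.94, 172.46, 180, 180, 180].

### API

Orientations are given as [roll, pitch, yaw] about the fixed x, y, z axes, in that order (R = Rz(yaw) Ry(pitch) Rx(roll)).
In Python, from plant import get_obs, eyes, ctrl, spotter gives the robot as it stands.
- The arm moves only by the shell command python3 -m crank 'ROWS'. ROWS is JSON, one flat list of numbers, 7 for each row, row after row: the turn, a rotation vector about the tool's x, y, z in rad, then the shift along the tool's x, y, z in mm, then the opening, from 0 (shut) to 1 (fully open). A call has 1 to 5 rows; each row shifts and turns the commanded pose from where the row before left it, along the tool's axes as they then stand; what a row does not reach is not made up. A row lasts 1/8 s, in which the tool goes at most 62.5 mm and 10.7 degrees, less where a joint would pass 70% of its speed; a pose out of reach is approached as far as the arm can. A call is refused whole if a number of a shift passes 62.5 or a number of a turn 0.188, either way. A call with a gripper value outside its range is refused whole. The fingers move at their own pace and stop on an object; the grip force is fixed at half the most. Time passes only in rows, so rows that do not move let the fingers close. It gives the time, the measured TCP pose, the force, the opening and the grip force at its end, in the units of the state.
- get_obs(): the state, without advancing time (a new reading comes with each control period).
- eyes.snapshot(name): name is "side" or "top"; returns the picture (480x640x3 uint8, blue, green, red); there is no depth.
- eyes.camera_model(name): a dict with "fx", "fy", "cx", "cy" (pixels), "D" ([k1, k2, p1, p2, k3] as OpenCV has them; the pictures are not rectified), "extrinsics" (4x4, takes a point from camera to world coordinates). Camera axes: x right, y down, z forward; pixel columns grow to the right and rows downward; lengths in m; the calibration is good to about 2 mm. A picture is of the moment at which its call begins. camera_model takes no time and is no camera call.
- ctrl.close_job(): hands the job in; it is judged then, once.
Trained networks look in the newest picture that a camera, given by its name, has taken for a name from the list of things; names that differ only in an ending like _2 or _b are one class to them, and where a whole thing is asked for, a point or a joint stands for the part that bears it (a point fixed in the world has none). Each returns a list of dicts, best first, with "p" (0 to 1); they miss things now and then, are a little off and sometimes report something else, mostly with a low value. They report only what shows in the picture. A call takes as long as a camera call.
- spotter.outline_of(camera, target): "region" (480x640 bool, what is visible of it) and "rect" ([left, top, width, height] in pixels, round what is visible of it).
- spotter.place_of(camera, target): "location" ([column, row] in pixels: a listed point, or the origin of a listed thing).
The state is a dict: "clock": time; "joint_pos": joint angles; "qvel": joint speeds; "tau": joint torques, N m; "tool_pos": TCP position; "orientation": TCP orientation; "force": force on the tool from outside, world axes, zero at the start; "moment": the same for the moment, N m; "opening": finger opening in m; "gripper_force": force on a finger pad.
Only numpy, scipy, OpenCV 4.12 (cv2) and the standard library are available. Lean on these libraries where they do the work, as an engineer would, in place of code of your own. Each camera call takes 0.05 s, during which the arm holds its last target. There are 200 camera calls.

## Working session

There is one attempt and no reset: what is moved stays moved. The work goes in short steps, Python scripts to look and compute and a shell command to move; the robot and the scene stay as the last step left them, time stands still between calls to the robot, and variables do not carry over. Pictures are saved under pics/ and viewed, at most 12 in all, crops included, and the job is handed in when it is done.

```bash
mkdir -p pics; ls; python3 - <<'E'
from plant import get_obs, eyes, ctrl, spotter
import cv2, numpy as np
o=get_obs();print({k:o[k] for k in('clock','tool_pos','orientation','force','opening')})
for c in('side','top'):
    cv2.imwrite(f'pics/{c}0.png',eyes.snapshot(c)); m=eyes.camera_model(c); print(c,m['fx'],m['cx'],m['cy'],np.round(m['D'],3),np.round(m['extrinsics'],3).tolist())
    for t in('push_knob','outer_ring','mark','focus_spot','slide','carriage','scope','paint_pen','dish','oil_bottle','small_bearing'):
        print(t,[(np.round(r['location']).tolist(),round(r['p'],2)) for r in spotter.place_of(c,t)[:2]])
print(get_obs()['clock'])
E
```

```text
pics
{'clock': 0.0, 'tool_pos': array([ 0.17455837, -0.65152209,  0.22563493]), 'orientation': array([ 1.79904208e+02, -1.04836919e-02, -1.65002922e+02]), 'force': array([ 0.8015196 , -0.09564839,  0.82282671]), 'opening': 0.08765594395703015}
side 522.274744166003 320.63231307452423 241.69183591652057 [-0.12  0.    0.    0.    0.  ] [[0.999, 0.036, -0.009, 0.553], [0.032, -0.739, 0.673, -0.554], [0.018, -0.673, -0.739, 0.759], [0.0, 0.0, 0.0, 1.0]]
push_knob [([284.0, 322.0], 0.73)]
outer_ring [([292.0, 254.0], 0.68)]
mark [([319.0, 265.0], 0.84)]
focus_spot []
slide [([299.0, 258.0], 0.63)]Traceback (most recent call last):
  File "<stdin>", line 7, in <module>
ValueError: it knows: dish, focus_spot, mark, oil_bottle, outer_ring, paint_pen, push_knob, scope, slide, small_bearing
```

```bash
cat > h.py <<'E'
from plant import get_obs, eyes, ctrl, spotter
import cv2, numpy as np
def ray(c,px):
    m=eyes.camera_model(c);K=np.array([[m['fx'],0,m['cx']],[0,m['fy'],m['cy']],[0,0,1]])
    u=cv2.undistortPoints(np.array([[px]],float),K,np.array(m['D'],float)).ravel()
    E=np.array(m['extrinsics']);return E[:3,3],E[:3,:3]@np.array([u[0],u[1],1])
def at_z(c,px,z):
    o,d=ray(c,px);return o+d*(z-o[2])/d[2]
def proj(c,P):
    m=eyes.camera_model(c);K=np.array([[m['fx'],0,m['cx']],[0,m['fy'],m['cy']],[0,0,1]])
    E=np.linalg.inv(np.array(m['extrinsics']));
    return cv2.projectPoints(np.atleast_2d(np.array(P,float)),cv2.Rodrigues(E[:3,:3])[0],E[:3,3],K,np.array(m['D'],float))[0][:,0]
E
python3 - <<'E'
from h import *
Z=dict(push_knob=.084,outer_ring=.11,slide=0,scope=0,paint_pen=0,dish=0,oil_bottle=0,small_bearing=0,mark=.165)
for c in('side','top'):
    im=eyes.snapshot(c);cv2.imwrite(f'pics/{c}0.png',im); m=eyes.camera_model(c)
    if c=='top':print(c,m['fx'],m['cx'],m['cy'],np.round(m['D'],3),np.round(m['extrinsics'],3).tolist())
    for t in Z:
        print(t,[(np.round(r['location']).tolist(),round(r['p'],2),np.round(at_z(c,r['location'],Z[t]),3)[:2].tolist()) for r in spotter.place_of(c,t)[:2]])
print(get_obs()['clock'])
E
```

```text
push_knob [([284.0, 322.0], 0.84, [0.494, -0.109])]
outer_ring [([292.0, 253.0], 0.79, [0.5, 0.009])]
slide [([298.0, 255.0], 0.66, [0.503, 0.099]), ([382.0, 213.0], 0.65, [0.669, 0.223])]
scope []
paint_pen [([381.0, 340.0], 0.78, [0.654, -0.082])]
dish [([381.0, 253.0], 0.67, [0.663, 0.114])]
oil_bottle [([322.0, 262.0], 0.73, [0.548, 0.086]), ([385.0, 214.0], 0.69, [0.675, 0.222])]
small_bearing [([242.0, 199.0], 0.64, [0.373, 0.251])]
mark [([319.0, 265.0], 0.86, [0.546, -0.06])]
top 447.6035113245334 327.8052187210583 234.71262533578573 [-0.1  0.   0.   0.   0. ] [[-0.007, -0.983, 0.181, 0.424], [-1.0, 0.009, 0.007, 0.02], [-0.009, -0.181, -0.983, 0.886], [0.0, 0.0, 0.0, 1.0]]
push_knob [([401.0, 279.0], 0.84, [0.49, -0.105])]
outer_ring [([340.0, 278.0], 0.6, [0.491, 0.004])]
slide []
scope []
paint_pen [([386.0, 205.0], 0.9, [0.648, -0.092]), ([398.0, 278.0], 0.56, [0.498, -0.113])]
dish []
oil_bottle []
small_bearing [([212.0, 343.0], 0.69, [0.374, 0.253])]
mark []
1.3
```

View pics/side0.png

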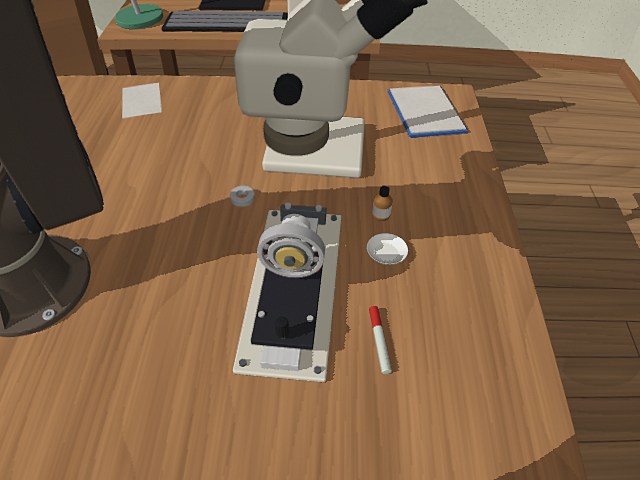

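View pics/top0.png

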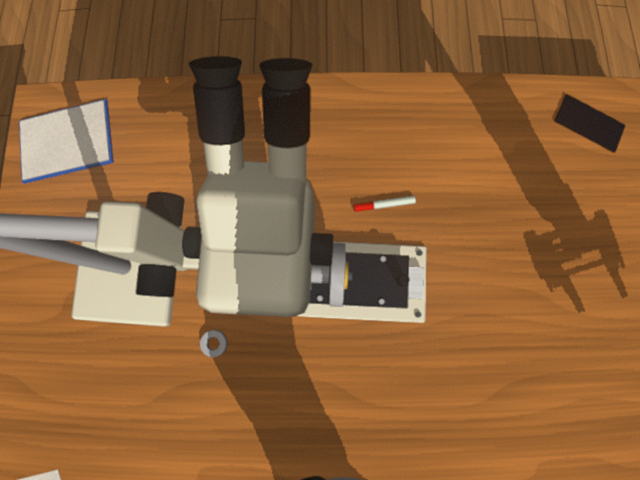

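```bash
python3 - <<'E'
from h import *
im=cv2.imread('pics/side0.png');c=im[195:385,225:350]
cv2.imwrite('pics/c1.png',cv2.resize(c,None,fx=3,fy=3,interpolation=cv2.INTER_CUBIC))
# plate corners, z=12mm
for c,l in(('side',[(234,374),(326,380),(341,214),(271,209)]),('top',[(425,247),(426,321)])):
    for p in l: print(c,p,np.round(at_z(c,p,.012),4))
print(spotter.place_of('side','mark'))
r=spotter.outline_of('side','outer_ring');print(r[0]['rect'],r[0]['p'])
E
```

```text
side (234, 374) [ 0.4169 -0.1633  0.012 ]
side (326, 380) [ 0.5626 -0.167   0.012 ]
side (341, 214) [0.5837 0.2043 0.012 ]
side (271, 209) [0.4401 0.2117 0.012 ]
top (425, 247) [ 0.5587 -0.1662  0.012 ]
top (426, 321) [ 0.4142 -0.1621  0.012 ]
[{'location': [319.4, 264.9], 'p': 0.86}]
[255.3, 224.5, 66.8, 56.4] 0.76
```

View pics/c1.png

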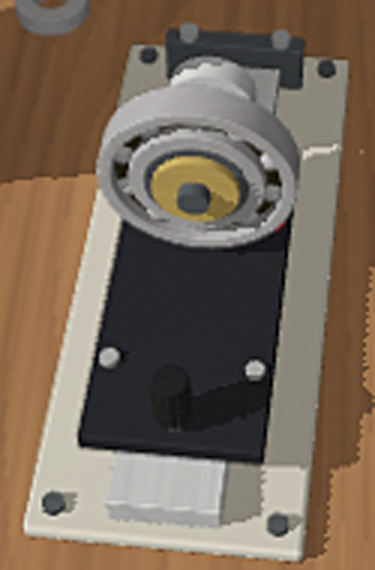

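```bash
cat >> h.py <<'E'
from scipy.spatial.transform import Rotation as Ro
YAW=-0.05; O=np.array([.503,.102,0.]); S=Ro.from_euler('z',YAW)
def sl(x,y,z): return O+S.apply(np.array([x,y,z])/1e3)   # slide mm -> world m
def tosl(p): return S.inv().apply(np.array(p)-O)*1e3
def tool(zs,ys): # tool z and y given in slide frame
    z=np.array(zs,float);z/=np.linalg.norm(z);y=np.array(ys,float);y-=z*(y@z);y/=np.linalg.norm(y)
    return S*Ro.from_matrix(np.c_[np.cross(y,z),y,z])
def cur():
    o=get_obs();return o['tool_pos'],Ro.from_euler('xyz',o['orientation'],degrees=True),o
def plan(P,R,first='turn'):
    p,r,o=cur();rv=(r.inv()*R).as_rotvec();d=(R if first=='turn' else r).inv().apply((np.array(P)-p)*1e3)
    print('turn rad',rv.round(3),'rows',np.ceil(np.linalg.norm(rv)/.18),'shift mm(%s)'%first,d.round(1),'rows',np.ceil(np.linalg.norm(d)/60),'clock',o['clock'])
E
python3 - <<'E'
from h import *
s=np.radians(28)
R=tool([0,np.sin(s),-np.cos(s)],[-1,0,0])
plan(sl(0,-260,170),R)
q=np.array([.4985,.010,.11])
for a in range(90,140,5): # angle from up toward +x
    b=np.radians(a);print(a,proj('side',[q+S.apply([.055*np.sin(b),y,.055*np.cos(b)]) for y in(-.011,.011)]).round(1).tolist())
E
```

```text
turn rad [-0.307 -0.422 -1.232] rows 8.0 shift mm(turn) [-423.3 -290.2  289.1] rows 10.0 clock 1.4
90 [[324.1, 260.2], [325.2, 250.1]]
95 [[324.0, 262.1], [325.0, 252.0]]
100 [[323.5, 264.0], [324.5, 253.9]]
105 [[322.8, 265.7], [323.9, 255.7]]
110 [[321.9, 267.4], [322.9, 257.4]]
115 [[320.7, 269.0], [321.8, 259.0]]
120 [[319.4, 270.6], [320.5, 260.5]]
125 [[317.8, 272.0], [318.9, 262.0]]
130 [[316.0, 273.3], [317.2, 263.3]]
135 [[314.1, 274.4], [315.3, 264.5]]
```

```bash
python3 -m crank '[-0.038,-0.053,-0.154,0,0,0,1,-0.038,-0.053,-0.154,0,0,0,1,-0.038,-0.053,-0.154,0,0,0,1,-0.038,-0.053,-0.154,0,0,0,1,-0.038,-0.053,-0.154,0,0,0,1]' && python3 -m crank '[-0.038,-0.053,-0.154,0,0,0,1,-0.038,-0.053,-0.154,0,0,0,1,-0.038,-0.053,-0.154,0,0,0,1]'; python3 - <<'E'
from h import *
s=np.radians(28)
plan(sl(0,-260,170),tool([0,np.sin(s),-np.cos(s)],[-1,0,0]));print(cur()[2]['joint_pos'])
E
```

```text
clock: 2.02
tool_pos: [0.1744, -0.6522, 0.2268]
orientation: [175.7, 17.8, -120.9]
force: [0.8, -0.8, -0.3]
opening: 0.0877
gripper_force: 0.0
clock: 2.4
tool_pos: [0.1743, -0.6522, 0.2265]
orientation: [-179.7, 28.1, -92.5]
force: [0.4, 1.0, -0.7]
opening: 0.0873
gripper_force: 0.0
turn rad [-0.003  0.002  0.005] rows 1.0 shift mm(turn) [-423.6 -290.6  289.2] rows 10.0 clock 2.4
[ -66.0385028    38.31502735   29.84401426  -12.96744943 -106.52058885
   62.4788794 ]
```

```bash
python3 -m crank '[0,0,0,-42.3,-29,29,1,0,0,0,-42.3,-29,29,1,0,0,0,-42.3,-29,29,1,0,0,0,-42.3,-29,29,1,0,0,0,-42.3,-29,29,1]' && python3 -m crank '[0,0,0,-42.3,-29,29,1,0,0,0,-42.3,-29,29,1,0,0,0,-42.3,-29,29,1,0,0,0,-42.3,-29,29,1,0,0,0,-42.3,-29,29,1]'; python3 - <<'E'
from h import *
for c in('side','top'):
    im=eyes.snapshot(c);r=spotter.place_of(c,'push_knob');print(c,[(x['location'],x['p'],tosl(at_z(c,x['location'],.084)).round(1)) for x in r])
    cv2.imwrite(f'pics/{c}1.png',im)
print(cur()[0],tosl(cur()[0]))
s=np.radians(28)
plan(sl(0,-208,54),tool([0,np.sin(s),-np.cos(s)],[-1,0,0]));print(cur()[2]['joint_pos'])
E
```

```text
clock: 3.02
tool_pos: [0.3335, -0.4034, 0.1982]
orientation: [-179.8, 28.0, -92.8]
force: [1.1, -0.4, -0.7]
opening: 0.0876
gripper_force: 0.0
clock: 3.65
tool_pos: [0.4916, -0.1563, 0.1701]
orientation: [-179.7, 28.0, -92.8]
force: [0.3, -0.5, 0.4]
opening: 0.0876
gripper_force: 0.0
side []
top [([401.0, 280.0], 0.63, array([  -4.4, -207.4,   84. ]))]
[ 0.49091041 -0.15697857  0.17007446] [   0.8690529  -259.25914341  170.07445598]
turn rad [-0.002 -0.     0.003] rows 1.0 shift mm(turn) [  9.2   0.9 126.6] rows 3.0 clock 3.85
[-17.9530089   16.79175169  -7.23238841 -27.9300541  -75.51149429
  24.62596591]
```

View pics/side1.png

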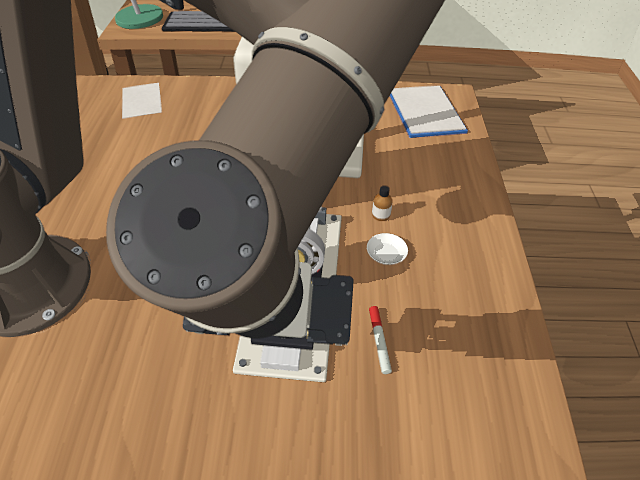

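View pics/top1.png

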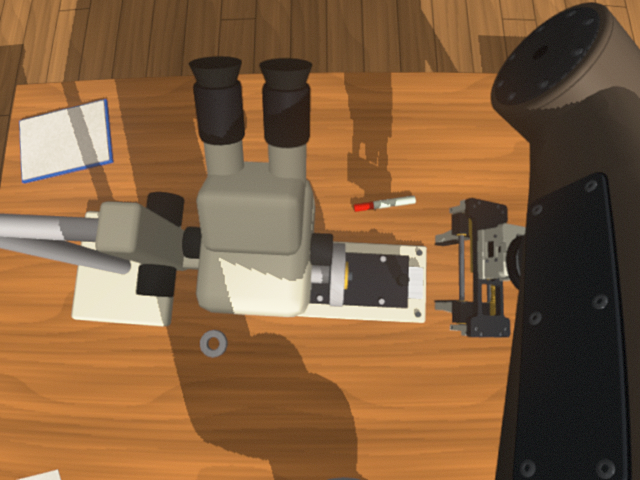

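```bash
python3 -m crank '[0,-0.15,0,0,0,0,1,0,-0.15,0,0,0,0,1]'; python3 - <<'E'
from h import *
s=np.radians(45)
plan(sl(-1,-200,100),tool([0,np.sin(s),-np.cos(s)],[-1,0,0]));plan(sl(-1,-200,58),tool([0,np.sin(s),-np.cos(s)],[-1,0,0]));print(cur()[2]['joint_pos'])
E
```

```text
clock: 4.1
tool_pos: [0.4909, -0.1587, 0.1713]
orientation: [-179.4, 45.4, -92.5]
force: [-0.2, -0.4, 0.1]
opening: 0.0877
gripper_force: 0.0
turn rad [-0.005  0.006  0.004] rows 1.0 shift mm(turn) [ 7.3  1.9 93.6] rows 2.0 clock 4.1
turn rad [-0.005  0.006  0.004] rows 1.0 shift mm(turn) [ 37.    1.9 123.3] rows 3.0 clock 4.1
[-2.86638370e+01  2.49478660e+01  1.13509866e-02 -4.00224952e+01
 -8.88656610e+01  3.55101403e+01]
```

Go down and close on the knob.

```bash
python3 -m crank '[0,0,0,3.5,1,47,1,0,0,0,3.5,1,47,1,0,0,0,15,0,15,1,0,0,0,15,0,15,1,0,0,0,0,0,0,0.15]'; python3 -m crank '[0,0,0,0,0,0,0.15,0,0,0,0,0,0,0.15,0,0,0,0,0,0,0.15,0,0,0,0,0,0,0.15]'; python3 - <<'E'
from h import *
im=eyes.snapshot('top');cv2.imwrite('pics/top2.png',cv2.resize(im[180:380,240:480],None,fx=2.5,fy=2.5))
print(tosl(cur()[0]),cur()[2]['joint_pos'])
E
```

```text
clock: 4.72
tool_pos: [0.4916, -0.0968, 0.055]
orientation: [-179.9, 45.2, -92.9]
force: [0.5, -0.7, 0.8]
opening: 0.0823
gripper_force: 0.0
clock: 5.22
tool_pos: [0.4924, -0.0961, 0.0567]
orientation: [-179.7, 45.2, -92.7]
force: [0.5, -0.2, -0.9]
opening: 0.0434
gripper_force: 0.0
[  -0.75162427 -198.35897793   56.65857392] [-23.83639165  30.5608763   -8.39279469 -43.23445803 -75.60632384
  41.6317001 ]
```

View pics/top2.png

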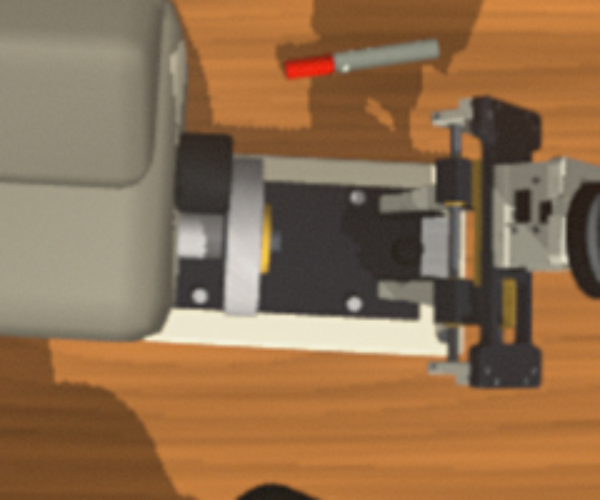

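```bash
python3 -m crank '[0,0,0,0,0,0,0,0,0,0,0,0,0,0,0,0,0,0,0,0,0,0,0,0,0,0,0,0]'
```

```text
clock: 5.78
tool_pos: [0.4903, -0.0958, 0.0563]
orientation: [-180.0, 45.2, -92.8]
force: [-5.1, -1.1, 2.2]
opening: 0.0194
gripper_force: 30.0
```

```bash
python3 - <<'E'
from h import *
print(tosl(cur()[0]))
_,r,_=cur();print('10mm +y slide in tool:',r.inv().apply(S.apply([0,10,0])).round(2))
E
```

```text
[  -2.82750656 -198.20681545   56.29110489]
10mm +y slide in tool: [-7.04 -0.    7.1 ]
```

```bash
python3 -m crank '[0,0,0,-10.6,0,10.6,0,0,0,0,-10.6,0,10.6,0,0,0,0,-10.6,0,10.6,0,0,0,0,-10.6,0,10.6,0,0,0,0,-7,0,7,0]'; python3 - <<'E'
from h import *
print(tosl(cur()[0]),cur()[2]['joint_pos'])
E
```

```text
clock: 6.4
tool_pos: [0.4945, -0.0263, 0.0563]
orientation: [-179.9, 45.1, -92.8]
force: [-4.9, -4.6, 1.2]
opening: 0.0193
gripper_force: 30.0
[  -2.05955817 -128.55035195   56.30463684] [-17.83480363  28.20602087 -12.1872786  -46.28043517 -71.42746281
  39.18587233]
```

```bash
for i in 1; do python3 -m crank '[0,0,0,-3.5,0,3.5,0,0,0,0,-3.5,0,3.5,0,0,0,0,0,0,0,0]'; done; python3 -m crank '[0,0,0,-3.5,0,3.5,0,0,0,0,0,0,0,0]'; python3 - <<'E'
from h import *
im=eyes.snapshot('top');cv2.imwrite('pics/top3.png',im)
print(tosl(cur()[0]))
E
```

```text
clock: 6.78
tool_pos: [0.4951, -0.0161, 0.0563]
orientation: [-179.9, 45.2, -92.8]
force: [-6.3, -0.5, -0.6]
opening: 0.0191
gripper_force: 30.0
clock: 7.02
tool_pos: [0.4954, -0.0113, 0.0563]
orientation: [-179.9, 45.2, -92.8]
force: [-4.7, -1.4, -1.0]
opening: 0.0193
gripper_force: 30.0
[  -1.94349952 -113.56716904   56.32694931]
```

View pics/top3.png

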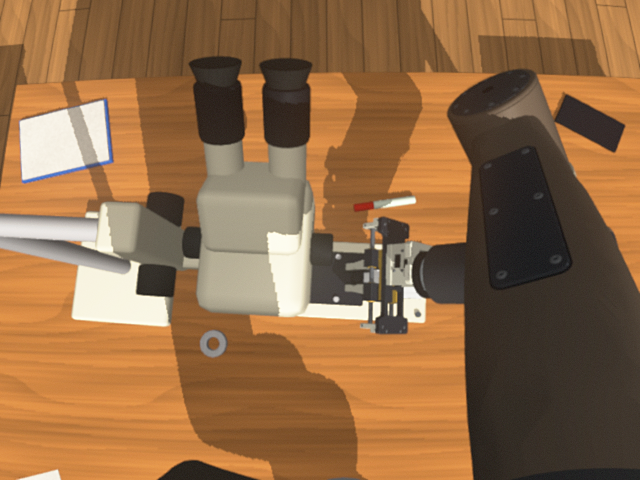

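```bash
for i in 1 2 3; do :; done; python3 -m crank '[0,0,0,-2.1,0,2.1,0,0,0,0,0,0,0,0]';python3 -m crank '[0,0,0,-2.1,0,2.1,0,0,0,0,0,0,0,0]';python3 -m crank '[0,0,0,-2.1,0,2.1,0,0,0,0,0,0,0,0]'; python3 - <<'E'
from h import *
print(tosl(cur()[0]))
E
```

```text
clock: 7.32
tool_pos: [0.4956, -0.0086, 0.0563]
orientation: [-179.9, 45.2, -92.8]
force: [-5.8, -2.0, 0.1]
opening: 0.0194
gripper_force: 30.0
clock: 7.58
tool_pos: [0.4957, -0.0057, 0.0563]
orientation: [-179.9, 45.2, -92.8]
force: [-5.2, -1.8, 0.4]
opening: 0.0195
gripper_force: 30.0
clock: 7.82
tool_pos: [0.4958, -0.0056, 0.0563]
orientation: [-179.8, 44.9, -92.7]
force: [-9.3, -15.2, 5.4]
opening: 0.0195
gripper_force: 30.0
[  -1.80970599 -107.83444711   56.25050291]
```

```bash
python3 -m crank '[0,0,0,0,0,0,0.5,0,0,0,0,0,0,0.5,0,0,0,0,0,0,0.5,0,0,0,0,0,-40,0.5,0,0,0,0,0,-50,0]'; python3 -m crank '[0,0,0,0,0,-50,0,0,-0.18,0,0,0,0,0,0,-0.17,0,0,0,0,0,0,-0.17,0,0,0,0,0]'; python3 - <<'E'
from h import *
s=np.radians(75)
R=tool([0,np.sin(s),-np.cos(s)],[-1,0,0])
print(tosl(cur()[0]),cur()[2]['joint_pos'])
plan(sl(16,-100,195),R)
for c in('side','top'):
    im=eyes.snapshot(c);cv2.imwrite(f'pics/{c}4.png',im)
    for t in ('push_knob','outer_ring','mark'):print(c,t,[(x['location'],round(x['p'],2)) for x in spotter.place_of(c,t)])
cv2.imwrite('pics/both4.png',np.hstack([cv2.resize(cv2.imread(f'pics/{c}4.png')[60:],(400,262)) for c in('side','top')]))
E
```

```text
clock: 8.45
tool_pos: [0.4932, -0.0661, 0.1203]
orientation: [-179.9, 45.2, -92.8]
force: [0.6, -1.1, 0.1]
opening: 0.0382
gripper_force: 0.0
clock: 8.95
tool_pos: [0.4923, -0.1025, 0.156]
orientation: [-178.6, 75.2, -91.6]
force: [0.2, 0.7, -1.2]
opening: 0.0021
gripper_force: 0.0
[  -0.45006876 -204.75712316  155.95585592] [ -35.77061446   39.76711432    2.62602346  -57.50075741 -105.20068327
   46.31944885]
turn rad [-0.004  0.004  0.005] rows 1.0 shift mm(turn) [-64.8 -16.5  91.1] rows 2.0 clock 8.95
side push_knob []
side outer_ring [([300.6, 215.1], 0.91)]
side mark [([321.3, 227.7], 0.96), ([297.4, 192.2], 0.63)]
top push_knob [([347.9, 277.2], 0.72)]
top outer_ring []
top mark []
```

View pics/both4.png

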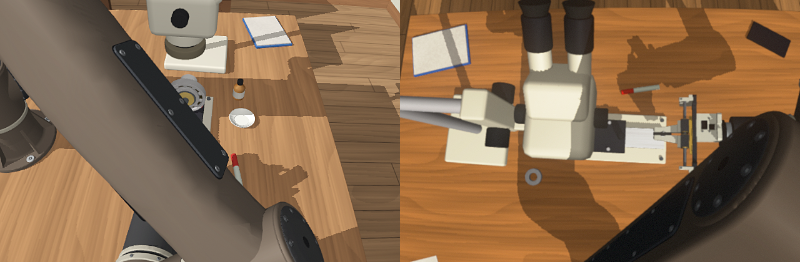

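```bash
python3 -m crank '[0,0,0,-32.4,-8.3,45.5,0,0,0,0,-32.4,-8.3,45.5,0]'; python3 - <<'E'
from h import *
s=np.radians(75)
R=tool([0,np.sin(s),-np.cos(s)],[-1,0,0])
print(tosl(cur()[0]),cur()[2]['joint_pos'])
plan(sl(16,8,190),R)
print('-z10',(R.inv().apply(S.apply([0,0,-10]))).round(2),'-x10',R.inv().apply(S.apply([-10,0,0])).round(2))
print(tosl(at_z('side',(300.6,215.1),.11)),tosl(at_z('top',(347.9,277.2),.084)))
E
```

```text
clock: 9.6
tool_pos: [0.5139, 0.0036, 0.1965]
orientation: [-178.5, 74.8, -91.5]
force: [1.0, -0.5, -0.1]
opening: 0.0004
gripper_force: 0.0
[ 15.79008349 -97.77469883 196.50756847] [ -27.9024096    32.9627646    -2.51156237  -62.87590824 -100.27315894
   41.73431103]
turn rad [-0.003 -0.003  0.006] rows 1.0 shift mm(turn) [-21.1  -0.2 103.9] rows 2.0 clock 9.6
-z10 [9.66 0.   2.59] -x10 [-0. 10.  0.]
[  5.73042978  -3.27752953 110.        ] [  -3.19364524 -112.07076012   84.        ]
```

```bash
python3 -m crank '[0,0,0,-10.5,0,52,0,0,0,0,-10.5,0,52,0,0,0,0,11.6,0,3.1,0]';for k in 1; do python3 -m crank '[0,0,0,1.9,0,0.5,0,0,0,0,0,0,0,0]'; python3 -m crank '[0,0,0,1,0,0.3,0,0,0,0,0,0,0,0]'; done; python3 - <<'E'
from h import *
print(tosl(cur()[0]),cur()[2]['force'])
E
```

```text
clock: 9.98
tool_pos: [0.5183, 0.1115, 0.1788]
orientation: [-177.8, 74.9, -90.5]
force: [0.4, -1.0, 0.9]
opening: 0.0004
gripper_force: 0.0
clock: 10.22
tool_pos: [0.5191, 0.1072, 0.1743]
orientation: [-179.0, 74.9, -91.9]
force: [-0.6, 0.2, 0.6]
opening: 0.0005
gripper_force: 0.3
clock: 10.48
tool_pos: [0.5194, 0.1071, 0.1739]
orientation: [-178.9, 75.1, -91.9]
force: [0.8, -1.0, 7.2]
opening: 0.0004
gripper_force: 3.4
[ 16.12438368   5.94286176 173.86881565] [ 0.81132455 -0.99908182  7.24393184]
```

```bash
python3 -m crank '[0,0,0,0,3,0,0,0,0,0,0,6,0,0,0,0,0,0,6,0,0]'; python3 -m crank '[0,0,0,0,6,0,0,0,0,0,0,6,0,0,0,0,0,0,5,0,0,0,0,0,0,0,0,0]';  python3 - <<'E'
from h import *
print(tosl(cur()[0]),cur()[2]['force'])
im=eyes.snapshot('side');cv2.imwrite('pics/side5.png',im[130:330,230:380])
for t in ('outer_ring','mark'):print(t,[(x['location'],round(x['p'],2)) for x in spotter.place_of('side',t)])
E
```

```text
clock: 10.85
tool_pos: [0.5042, 0.108, 0.1739]
orientation: [-178.9, 75.1, -91.9]
force: [0.1, 0.7, 6.5]
opening: 0.0003
gripper_force: 3.3
clock: 11.35
tool_pos: [0.487, 0.109, 0.1738]
orientation: [-179.0, 75.1, -92.0]
force: [-0.1, 0.7, 7.6]
opening: 0.0004
gripper_force: 3.4
[-16.36803502   6.18887719 173.82956388] [-0.09568154  0.7209997   7.60836105]
outer_ring []
mark []
```

```bash
python3 -m crank '[0,0,0,-5.8,0,-1.6,0,0,0,0,0,-16,0,0,0,0,0,0,-16,0,0,0,0,0,4.8,0,1.3,0]'; python3 -m crank '[0,0,0,1,0,0.3,0,0,0,0,0,0,0,0]';  python3 - <<'E'
from h import *
print(tosl(cur()[0]),cur()[2]['force'])
E
```

```text
clock: 12.0
tool_pos: [0.5205, 0.1075, 0.1736]
orientation: [-178.9, 75.0, -91.8]
force: [0.7, -3.3, 11.9]
opening: 0.0001
gripper_force: 6.4
clock: 12.25
tool_pos: [0.5192, 0.1077, 0.1737]
orientation: [-179.0, 75.1, -91.9]
force: [0.1, -3.8, 9.9]
opening: 0.0002
gripper_force: 5.0
[ 15.91397749   6.5199088  173.70192215] [ 0.12221623 -3.80308172  9.92570027]
```

```bash
python3 -m crank '[0,0,0,0,3,0,0,0,0,0,0,6,0,0,0,0,0,0,6,0,0]'; python3 -m crank '[0,0,0,0,6,0,0,0,0,0,0,6,0,0,0,0,0,0,5,0,0,0,0,0,0,0,0,0]'; python3 -m crank '[0,0,0,-5.8,0,-1.6,0,0,0,0,-5.8,0,-1.6,0,0,0,0,0,0,-50,0,0,0,0,0,0,-60,0,0,0,0,0,0,-60,0]'; python3 - <<'E'
from h import *
print(tosl(cur()[0]),cur()[2]['force'])
im=eyes.snapshot('side');cv2.imwrite('pics/side6.png',cv2.resize(im[120:320,220:400],None,fx=3,fy=3,interpolation=cv2.INTER_CUBIC))
for t in ('outer_ring','mark'):print(t,[(x['location'],round(x['p'],2)) for x in spotter.place_of('side',t)])
E
```

```text
clock: 12.62
tool_pos: [0.5038, 0.1086, 0.1738]
orientation: [-179.0, 75.1, -91.9]
force: [0.3, -2.7, 9.5]
opening: 0.0002
gripper_force: 4.9
clock: 13.12
tool_pos: [0.4865, 0.1097, 0.1737]
orientation: [-179.1, 75.1, -92.0]
force: [-0.9, -1.5, 8.9]
opening: 0.0006
gripper_force: 4.6
clock: 13.75
tool_pos: [0.478, -0.0561, 0.2292]
orientation: [-179.3, 74.9, -92.2]
force: [1.9, -0.2, -0.3]
opening: 0.0005
gripper_force: 0.0
[ -17.04563374 -159.14959149  229.24843969] [ 1.89438077 -0.22299799 -0.267405  ]
outer_ring []
mark []
```

View pics/side6.png

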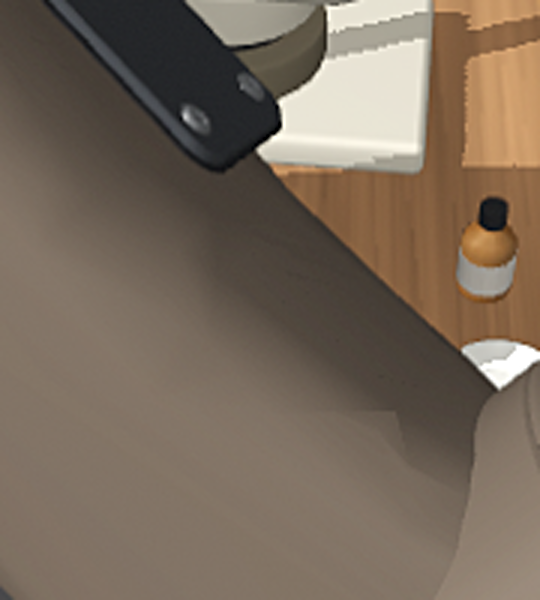

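```bash
python3 -m crank '[0,0,0,20,0,-55,0,0,0,0,20,0,-55,0]'; python3 - <<'E'
from h import *
print(tosl(cur()[0]),cur()[2]['joint_pos'])
im=eyes.snapshot('side');cv2.imwrite('pics/side7.png',cv2.resize(im[120:320,220:400],None,fx=3,fy=3,interpolation=cv2.INTER_CUBIC))
for t in ('outer_ring','mark'):print(t,[(x['location'],round(x['p'],2)) for x in spotter.place_of('side',t)])
c=sl(0,2,110)
for a in range(0,130,10):
    b=np.radians(a);print(a,proj('side',[sl(55*np.sin(b),2+y,110+55*np.cos(b)) for y in(-11,0,11)]).round(1).tolist())
# red pixels
h=cv2.cvtColor(im,cv2.COLOR_BGR2HSV);m=((h[...,0]<6)|(h[...,0]>174))&(h[...,1]>130)&(h[...,2]>60);m[:,360:]=0;m[:150]=0;m[280:]=0
n,_,s,ce=cv2.connectedComponentsWithStats(m.astype(np.uint8));print([(s[i].tolist(),ce[i].round(1).tolist()) for i in range(1,n) if s[i][4]>2])
E
```

```text
clock: 14.15
tool_pos: [0.4724, -0.1712, 0.2187]
orientation: [-179.3, 75.0, -92.1]
force: [1.6, 0.2, -1.1]
opening: 0.0003
gripper_force: 0.0
[ -16.95690652 -274.37988705  218.65256096] [ -40.95084317   37.1510161     8.52348452  -56.01526894 -113.48499986
   41.30122616]
outer_ring [([299.8, 216.1], 0.86), ([322.1, 200.3], 0.57)]
mark [([321.3, 200.8], 0.78)]
0 [[296.5, 194.0], [297.2, 189.6], [298.0, 185.3]]
10 [[302.2, 194.7], [302.9, 190.4], [303.5, 186.0]]
20 [[307.7, 196.2], [308.3, 191.8], [308.9, 187.5]]
30 [[312.8, 198.3], [313.4, 193.9], [314.0, 189.6]]
40 [[317.4, 201.0], [317.9, 196.6], [318.5, 192.3]]
50 [[321.3, 204.2], [321.8, 199.8], [322.3, 195.5]]
60 [[324.4, 207.8], [324.9, 203.3], [325.4, 199.0]]
70 [[326.6, 211.5], [327.1, 207.1], [327.6, 202.8]]
80 [[327.9, 215.5], [328.4, 211.1], [328.8, 206.7]]
90 [[328.3, 219.4], [328.7, 215.0], [329.1, 210.6]]
100 [[327.6, 223.1], [328.1, 218.7], [328.5, 214.4]]
110 [[326.1, 226.7], [326.6, 222.3], [327.0, 218.0]]
120 [[323.7, 229.9], [324.2, 225.5], [324.7, 221.2]]
[([322, 196, 3, 11, 28], [322.9, 201.1])]
```

```bash
python3 -m crank '[0,0,0,-20,-11,55,0,0,0,0,-20,-11,55,0,0,0,0,0,-11,60,0,0,0,0,0,0,60,0,0,0,0,0,0,50,0]'; python3 -m crank '[0,0,0,5.8,0,1.6,0,0,0,0,0,0,0,0]'; python3 - <<'E'
from h import *
print(tosl(cur()[0]),cur()[2]['force'])
r=spotter.outline_of
E
```

```text
clock: 14.92
tool_pos: [0.519, 0.1114, 0.1846]
orientation: [-179.4, 75.0, -92.2]
force: [0.5, -0.2, -0.6]
opening: 0.0003
gripper_force: 0.0
clock: 15.18
tool_pos: [0.5192, 0.1088, 0.1785]
orientation: [-179.5, 75.0, -92.3]
force: [0.4, -0.5, -0.2]
opening: 0.0006
gripper_force: 0.0
[ 15.79447062   7.60169295 178.50589054] [ 0.35608108 -0.51058597 -0.20924649]
```

```bash
python3 -m crank '[0,0,0,3.4,0,1,0,0,0,0,1,0,0.2,0,0,0,0,0,0,0,0]'; python3 -m crank '[0,0,0,0,3,0,0,0,0,0,0,6,0,0,0,0,0,0,6,0,0]'; python3 -m crank '[0,0,0,0,6,0,0,0,0,0,0,6,0,0,0,0,0,0,5,0,0,0,0,0,0,0,0,0]'; python3 -m crank '[0,0,0,-5.8,0,-1.6,0,0,0,0,0,-12,0,0,0,0,0,0,-10,0,0,0,0,0,0,0,0,0,0,0,0,4.6,0,1.2,0]'; python3 -m crank '[0,0,0,1,0,0.3,0,0,0,0,0,0,0,0]'
```

```text
clock: 15.55
tool_pos: [0.5201, 0.1071, 0.1742]
orientation: [-179.2, 75.0, -92.2]
force: [-0.5, -0.8, 1.9]
opening: 0.0006
gripper_force: 0.5
clock: 15.92
tool_pos: [0.5044, 0.1083, 0.1742]
orientation: [-179.2, 75.0, -92.2]
force: [-0.3, -1.3, 2.1]
opening: 0.0007
gripper_force: 0.9
clock: 16.42
tool_pos: [0.4875, 0.1094, 0.1741]
orientation: [-179.3, 75.0, -92.3]
force: [-0.8, -1.4, 2.9]
opening: 0.0006
gripper_force: 1.5
clock: 17.05
tool_pos: [0.5099, 0.1082, 0.1751]
orientation: [-179.2, 75.0, -92.2]
force: [0.3, 0.1, -0.1]
opening: 0.0006
gripper_force: 0.0
clock: 17.3
tool_pos: [0.5097, 0.1082, 0.1743]
orientation: [-179.3, 75.0, -92.3]
force: [0.1, -0.2, 0.9]
opening: 0.0004
gripper_force: 0.8
```

```bash
python3 -m crank '[0,0,0,0.5,0,0.1,0,0,0,0,0,0,0,0]'; python3 -m crank '[0,0,0,0,3,0,0,0,0,0,0,4,0,0,0,0,0,0,4,0,0,0,0,0,0,3,0,0,0,0,0,0,0,0,0]'; python3 -m crank '[0,0,0,-5.8,0,-1.6,0,0,0,0,-5.8,0,-1.6,0,0,0,0,0,0,-50,0,0,0,0,0,0,-60,0,0,0,0,0,0,-60,0]';python3 -m crank '[0,0,0,20,0,-55,0,0,0,0,20,0,-55,0]'; cat > look.py <<'E'
from h import *
from scipy.optimize import least_squares
print(tosl(cur()[0]))
im=eyes.snapshot('side');cv2.imwrite('pics/look.png',cv2.resize(im[150:270,230:370],None,fx=4,fy=4,interpolation=cv2.INTER_CUBIC))
for t in ('outer_ring','mark','focus_spot'):print(t,[(x['location'],round(x['p'],2)) for x in spotter.place_of('side',t)])
h=cv2.cvtColor(im,cv2.COLOR_BGR2HSV);m=((h[...,0]<6)|(h[...,0]>174))&(h[...,1]>130)&(h[...,2]>60);m[:,345:]=0;m[:150]=0;m[280:]=0
n,_,s,ce=cv2.connectedComponentsWithStats(m.astype(np.uint8));print([(s[i].tolist(),ce[i].round(1).tolist()) for i in range(1,n) if s[i][4]>2])
r=spotter.outline_of('side','outer_ring')
if r:
    g=r[0]['region'].astype(np.uint8);print('rect',r[0]['rect'],g.sum())
    cv2.imwrite('pics/mask.png',g*255)
E
python3 look.py
```

```text
clock: 17.55
tool_pos: [0.5099, 0.1082, 0.1742]
orientation: [-179.2, 75.0, -92.1]
force: [-0.4, 0.3, 3.3]
opening: 0.0004
gripper_force: 2.2
clock: 18.18
tool_pos: [0.4955, 0.109, 0.174]
orientation: [-179.2, 75.0, -92.2]
force: [-0.3, 0.4, 5.6]
opening: 0.0002
gripper_force: 2.7
clock: 18.8
tool_pos: [0.487, -0.0568, 0.2305]
orientation: [-179.3, 74.9, -92.2]
force: [1.5, -0.1, 1.1]
opening: 0.0003
gripper_force: 0.0
clock: 19.05
tool_pos: [0.4811, -0.1736, 0.2201]
orientation: [-179.1, 74.9, -92.1]
force: [1.6, 0.4, -0.1]
opening: 0.0003
gripper_force: 0.0
[  -8.07270492 -276.37309854  220.0868833 ]
outer_ring [([298.7, 212.6], 0.58)]
mark []
focus_spot [([295.4, 214.3], 0.54)]
[([297, 186, 6, 9, 39], [299.8, 189.8])]
rect [265.2, 186.1, 62.6, 54.1] 1517
```

View pics/look.png

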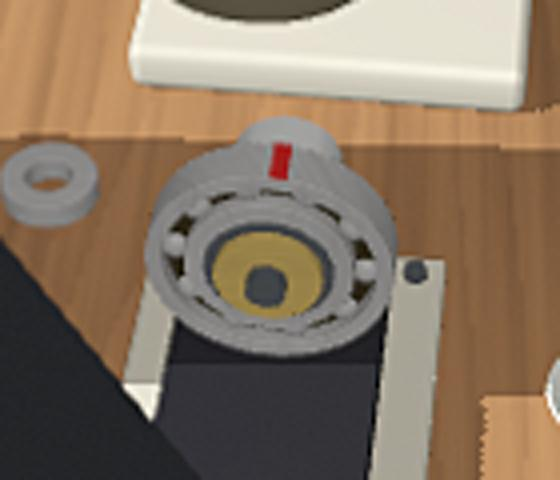

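```bash
python3 - <<'E'
from h import *
im=cv2.imread('pics/look.png')
a=np.radians(np.arange(0,360,2))
def rim(x,y,w): return proj('side',np.array([sl(x+55*np.sin(t),y+w,110+55*np.cos(t)) for t in a]))
for x,y in((0,2),(1,2),(-1,2),(0,0),(0,4)):
    P=np.r_[rim(x,y,-11),rim(x,y,11)];print(x,y,'L R T B',P[:,0].min().round(1),P[:,0].max().round(1),P[:,1].min().round(1),P[:,1].max().round(1),'top mid',proj('side',sl(x,y,165)).round(1))
g=cv2.imread('pics/mask.png',0)>0;ys,xs=np.nonzero(g);print(xs.min(),xs.max(),ys.min(),ys.max())
for w in(-11,11):
    for u,v in rim(0,2,w): cv2.circle(im,(int((u+.5-230)*4),int((v+.5-150)*4)),1,(0,255,0),-1)
cv2.imwrite('pics/ov.png',im)
E
```

```text
0 2 L R T B 265.9 329.2 185.2 238.5 top mid [[297.2 189.6]]
1 2 L R T B 266.5 329.7 185.3 238.6 top mid [[297.8 189.6]]
-1 2 L R T B 265.4 328.6 185.2 238.5 top mid [[296.6 189.6]]
0 0 L R T B 265.7 329.1 186.0 239.3 top mid [[297.1 190.4]]
0 4 L R T B 266.1 329.2 184.4 237.7 top mid [[297.4 188.8]]
266 329 186 238
```

View pics/ov.png

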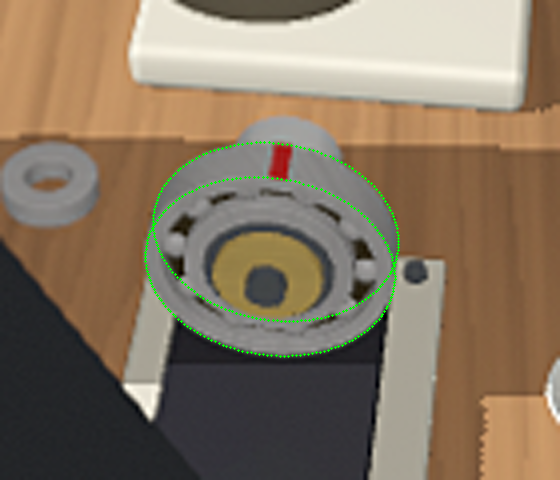

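```bash
python3 -m crank '[0,0,0,-20,-5,55,0,0,0,0,-20,-5,55,0,0,0,0,0,0,60,0,0,0,0,0,0,60,0,0,0,0,0,0,50,0]'; python3 -m crank '[0,0,0,5.8,0,1.6,0,0,0,0,0,0,0,0]';python3 -m crank '[0,0,0,3.6,0,1,0,0,0,0,0,0,0,0]'; python3 -m crank '[0,0,0,1.6,0,0.4,0,0,0,0,0,0,0,0]'
```

```text
clock: 19.92
tool_pos: [0.5049, 0.1117, 0.1861]
orientation: [-179.1, 74.9, -92.0]
force: [0.4, -0.3, 0.4]
opening: 0.0003
gripper_force: 0.0
clock: 20.18
tool_pos: [0.5052, 0.1092, 0.1799]
orientation: [-179.3, 75.0, -92.1]
force: [0.6, 0.2, -0.5]
opening: -0.0
gripper_force: 0.0
clock: 20.42
tool_pos: [0.5061, 0.1076, 0.176]
orientation: [-179.2, 75.0, -92.3]
force: [-0.3, -0.8, 0.6]
opening: 0.0004
gripper_force: 0.0
clock: 20.68
tool_pos: [0.506, 0.1079, 0.1744]
orientation: [-179.3, 75.0, -92.3]
force: [0.4, -0.5, 0.8]
opening: 0.0003
gripper_force: 0.1
```

```bash
python3 -m crank '[0,0,0,0.8,0,0.2,0,0,0,0,0,0,0,0]'; python3 -m crank '[0,0,0,0,1,0,0,0,0,0,0,1.6,0,0,0,0,0,0,1.6,0,0,0,0,0,0,0,0,0,0,0,0,0,0,0,0]'; python3 -m crank '[0,0,0,-5.8,0,-1.6,0,0,0,0,-5.8,0,-1.6,0,0,0,0,0,0,-50,0,0,0,0,0,0,-60,0,0,0,0,0,0,-60,0]';python3 -m crank '[0,0,0,20,0,-55,0,0,0,0,20,0,-55,0]'; python3 look.py
```

```text
clock: 20.92
tool_pos: [0.506, 0.1081, 0.1741]
orientation: [-179.1, 75.0, -92.1]
force: [-1.6, -3.6, 5.2]
opening: 0.0005
gripper_force: 2.5
clock: 21.55
tool_pos: [0.5017, 0.1084, 0.1739]
orientation: [-179.1, 75.0, -92.1]
force: [-0.9, -3.9, 5.9]
opening: 0.0009
gripper_force: 2.6
clock: 22.18
tool_pos: [0.4928, -0.0569, 0.2305]
orientation: [-179.2, 74.9, -92.2]
force: [3.2, 0.9, 0.1]
opening: 0.0004
gripper_force: 0.0
clock: 22.42
tool_pos: [0.487, -0.1737, 0.2201]
orientation: [-179.1, 74.9, -92.1]
force: [0.8, 0.5, -0.3]
opening: 0.0005
gripper_force: 0.0
[  -2.22465195 -276.19138249  220.07126008]
outer_ring [([297.2, 216.6], 0.95)]
mark [([297.6, 190.7], 0.58)]
focus_spot [([295.7, 187.5], 0.71)]
[([294, 186, 6, 9, 35], [297.0, 189.7])]
rect [266.6, 186.7, 59.4, 52.9] 1494
```

```bash
python3 -c "
from plant import ctrl;print(ctrl.close_job())"
```

```text
the job is handed in; nothing more can be done
None
```

The carriage is against its stop and the red mark faces up at the lens, within about 1° as measured in the last side picture; the robot was clear and nothing else was touched when I handed in at about 22.7 s.

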